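Stow the gauge's cover plate in the tool drawer

TASK

Lift the cover plate off the two pins of the gauge housing and lean it on the sloped rest, its long edge down at the foot, and let go of it there so that you can change your grip. Then take it again and stand it gently on its long edge in the slot across the open drawer, let go, and slide the drawer fully shut with the plate still standing in its slot. Do not knock it hard against the cabinet or drawer, and leave the loose tools and parts lying about where they are.

Things in the scene. Friction and masses are not known exactly. Their poses are not given: they have to be found in the camera images.
- plate: Bare aluminium cover plate, 90 (x) x 150 (y) x 8 (z) mm, about 0.36 kg, a 10 mm hole near each short end (y = +-65 mm). Origin: centre of its underside; z: its normal, to the handle side. A dark steel bar handle runs along y over its middle: bar 14 (x) x 100 (y) x 16 (z) mm, 24 to 40 mm above the underside, with a leg at each end. Starts lying on the housing, handle up.
- plate_handle (a point): Centre of the plate's bar handle, 32 mm above the plate's underside; axes as the plate's.
- housing: Grey gauge housing fixed to the bench, 84 (x) x 150 (y) mm and 60 mm high, on a 100 x 170 mm foot; open inside. Origin at the centre of its underside. Two 8 mm steel pins stand 12 mm above its top at y = +-65 mm and pass through the plate's holes.
- rest: Wooden sloped rest fixed to the bench; origin at the bench under its steel foot (140 x 170 mm). Its face, 56 mm up the slope and 170 mm wide (y), rises to the rest's own +x (not away from the robot) at 45 degrees, so it looks to its -x and up. A lip at the foot of the slope stands 12 mm proud of the face. Panel 12 mm thick, free space behind its top: a leaning plate reaches 34 mm past it.
- rest_foot (a point): Middle of the inner corner between the sloping face and the lip, 45 mm above the bench; axes as the rest's (x level towards the rising side, y along the lip, z up). The plate's lower long edge belongs here.
- cabinet: Green steel cabinet fixed to the bench, 250 (x) x 240 (y) x 150 (z) mm; origin on the bench under the middle of its front face, which looks to -x (to the robot). A blue bin 60 mm high stands on its top, from 140 mm behind the face. A plate standing in the drawer's slot passes under its top with 24 mm to spare.
- drawer (a joint): Opening of the cabinet's only drawer in m: 0 fully shut, up to 0.20 open; it slides out along the cabinet's -x. Starts open. Needs about 3 N to slide.
- drawer_front (a point): Middle of the outer face of the drawer front (234 wide, 120 high, 12 mm thick, its top 134 mm above the bench, no protruding handle); moves with the drawer; axes as the cabinet's. This point is 74 mm above the bench.
- slot (a point): Middle of the slot's floor, 22 mm above the bench, 92 mm behind the front's outer face; moves with the drawer; axes as the cabinet's. The slot runs along y across the drawer (196 mm inside): a 12 mm gap between two wooden strips 6 mm thick, 28 mm high. From its centre 80 mm are free to the drawer front and 67 mm to a 50 mm high partition behind. Drawer sides 60 mm high.
- link_a: Bystander: dark forged link, 155 mm long, a boss at each end, up to 24 mm high, lying near the robot.
- link_b: Bystander: link like link_a, lying to the left of the cabinet.
- wrench: Bystander: steel wrench lying near the robot.
- screwdriver: Bystander: screwdriver lying to the right of the cabinet.
- jar: Bystander: jar, 60 mm wide, 75 mm high, on the left.
- oil_bottle: Bystander: bottle, 56 mm wide, 160 mm high, on the right.
- gauge_block: Bystander: steel block, 70 x 45 x 30 mm, near the robot on the right.
There are look-alikes about, which are no part of the job. Of the things shaped like the plate, the aluminium one is meant.

How it is judged:
On the way, in this order (a step that is already met when the one before it is completed fails the run):
1. the plate leans on the sloped rest, at about its slope, and is let go (contact force between plate and rest above 0.5 N and contact force between the fingers and plate below 0.1 N and angle between plate's own z axis and vertical between 0.55 and 1.05 rad and distance between plate and rest_foot below 0.08 m and angle between the y axis of plate and the y axis of rest, either way round below 0.3 rad), for 0.2 s.
2. the plate stands on its long edge in the slot and is let go, the drawer still open (more than 100 mm) (x of plate in the frame of slot between -0.016 and 0.016 m and y of plate in the frame of slot between -0.03 and 0.03 m and z of plate in the frame of slot between 0.036 and 0.054 m and angle between the z axis of plate and the x axis of slot, either way round below 0.25 rad and angle between the y axis of plate and the y axis of slot, either way round below 0.2 rad and contact force between the fingers and plate below 0.1 N and value of joint drawer above 0.1 m), for 0.2 s.
At the end, for the whole second after the job is handed in: The drawer is shut to within 6 mm and the plate stands at rest on its long edge in the slot: its origin within 16 mm of the slot's middle across the slot, within 30 mm along it and 36 to 54 mm above the slot's floor, upright to 0.25 rad and along the slot to 0.2 rad (x of plate in the frame of slot between -0.016 and 0.016 m and y of plate in the frame of slot between -0.03 and 0.03 m and z of plate in the frame of slot between 0.036 and 0.054 m and angle between the z axis of plate and the x axis of slot, either way round below 0.25 rad and angle between the y axis of plate and the y axis of slot, either way round below 0.2 rad and value of joint drawer below 0.006 m and linear speed of plate below 0.02 m/s); the robot touches nothing.
It fails at once if a bystander (link, wrench, screwdriver, jar, bottle, block) was moved more than 40 mm (distance of any of link_a, link_b, wrench, screwdriver, jar, oil_bottle, gauge_block from where it was at the start of the episode above 0.04 m).
It fails at once if the plate was knocked or dropped hard (over 80 N) against the cabinet or its drawer (contact force between plate and cabinet above 80 N).
It also fails if it takes over 72 s, if anything falls off the work surface, if the arm or the gripper's body presses on something with over 40 N, if the wrist force passes 120 N, or if a joint passes its speed limit or range.

ROBOT

A 6-joint arm with a two-finger parallel gripper is mounted at the origin on the work surface. World frame = base frame: x ahead of the robot, y to its left, z up, the work surface at z = 0. Lengths are in m, angles in rad, forces in N, time in s.
With the tool pointing down it reaches from about 0.25 to 0.775 m from the base axis. Payload 4 kg.
Tool frame: the origin (TCP) lies at the centre of the arm's flange, where the gripper is bolted on; the fingertips stand env.tip_reach ahead of it and the grasp point (between the pads) lies 155 mm ahead of it (env.tip_reach is the distance from the TCP to the fingertips, in m); z points along the fingers, y is the direction in which the jaws open and shut (so a half turn about z gives the same grasp; the last joint's range is limited). The gripper opens to 85 mm and grips with 20 to 120 N. Pads are 22 mm wide; open, the fingers measure 114 mm over their backs; the gripper's body (76 mm by 85 mm) begins 54 mm behind the grasp point. The pads swing forward as they close: fully open they stand 13 mm farther back than shut.
Start: joints at [-1.243, 0.087, 1.371, -0, 1.684, -0.103], TCP at [0.23, -0.5, 0.405] pointing down, gripper open.
Joint ranges: [-3.1, 3.1], [-0.76, 2.03], [0.27, 2.55], [-1.08, 4.22], [0.17, 2.65], [-2.57, 2.57]. Speed limits (rad/s): [2.79, 2.79, 3.14, 3.14, 3.14, 3.14].

INTERFACE

Orientations are given as a rotation vector (axis times angle).
In Python, from rig import env gives the robot as it stands. The module is installed in compiled form; this text tells all that it offers.
- The arm moves only by the tool step_arm, never from a script. Its argument "moves" is a list of rows, each a list of 5 numbers: the shift along the tool's x, y, z in m, then the turn about the tool's z in rad, then the gripper command: -1 is shut, 1 is fully open, values between are in proportion. In form: [[x, y, z, roll, fingers], ...]. A call has 1 to 12 rows; each row shifts and turns the commanded pose from where the row before left it, along the tool's axes as they then stand; what a row does not reach is not made up. A row lasts 1/8 s, in which the tool goes at most 62.5 mm and 10.7 degrees, less where a joint would pass 70% of its speed; a pose out of reach is approached as far as the arm can. A call is refused whole if a number of a shift passes 0.0625 or a number of a turn 0.188, either way. A call with a gripper value outside its range is refused whole. The fingers move at their own pace and stop on an object; the grip force is fixed at half the most. Time passes only in rows, so rows that do not move let the fingers close. It gives the time, the measured TCP pose, the force and the opening at its end, in the units of the state.
- env.observe(): the state, without advancing time (a new reading comes with each control period).
- env.camera(name): name is "side" or "top"; returns (picture, depth): 480x640x3 uint8, red, green, blue; 480x640 float32, m along the optical axis (not along the pixel's ray), 0 where there is no reading.
- env.camera_params(name): a dict with "K" (3x3 intrinsics, pixels), "dist" ([k1, k2, p1, p2, k3] as OpenCV has them; the pictures are not rectified), "origin" and "attitude" of the camera in the world. Camera axes: x right, y down, z forward; pixel columns grow to the right and rows downward; lengths in m; the calibration is good to about 2 mm. A picture is of the moment at which its call begins. camera_params takes no time and is no camera call.
- env.job_done(): hands the job in, once; it reports no verdict.
The state is a dict: "clock": time; "q": joint angles; "qd": joint speeds; "joint_torque": joint torques, N m; "position": TCP position; "ee_rot": TCP orientation; "ft_force": force on the tool from outside, world axes, zero at the start; "wrist_torque": the same for the moment, N m; "finger_gap": opening from 0.0 (shut) to 1.0 (fully open).
Only numpy, scipy, OpenCV 4.12 (cv2) and the standard library are available. Lean on these libraries where they do the work, as an engineer would, in place of code of your own. Each camera call takes 0.05 s, during which the arm holds its last target. There are 200 camera calls.

## Working session

There is one attempt and no reset: what is moved stays moved. The work goes in short steps, Python scripts to look and compute and a tool call to move; the robot and the scene stay as the last step left them, time stands still between calls to the robot, and variables do not carry over. Pictures are saved under pics/ and viewed, about 8 in all and at most 12, crops included, and the job is handed in when it is done.

Besides the shell and the picture viewer there is one more tool, called after "Request:" as name(argument=value, ...) on one line, values as JSON. step_arm: Moves the arm, as the interface text tells. Its arguments: {"type":"object","properties":{"moves":{"type":"array"}},"required":["moves"]}

```bash
mkdir -p pics
python3 - <<'E'
from rig import env
import cv2,numpy as np
for n in("side","top"):
    p,d=env.camera(n); cv2.imwrite(f"pics/{n}0.png",p[:,:,::-1]); np.save(f"pics/{n}0.npy",d)
    c=env.camera_params(n); print(n,c)
print(env.observe(),env.tip_reach)
E
```

```text
side {'K': array([[547.63646568,   0.        , 320.35431935],
       [  0.        , 547.63646568, 234.53103133],
       [  0.        ,   0.        ,   1.        ]]), 'dist': array([-0.07929376,  0.        ,  0.        ,  0.        ,  0.        ]), 'origin': array([0.16475496, 0.99949636, 1.11779322]), 'attitude': array([-0.45085165,  2.74949856, -1.15396853])}
top {'K': array([[573.13731906,   0.        , 323.62530547],
       [  0.        , 573.13731906, 234.14705861],
       [  0.        ,   0.        ,   1.        ]]), 'dist': array([-0.1215606,  0.       ,  0.       ,  0.       ,  0.       ]), 'origin': array([ 0.34062598, -0.01368264,  1.45438845]), 'attitude': array([-2.17753548,  2.13833031, -0.11673934])}
{'clock': 0.1, 'q': array([-1.24312056e+00,  8.79352960e-02,  1.37213316e+00, -7.51919245e-06,
        1.68360878e+00, -1.03105923e-01]), 'qd': array([ 0.00087355, -0.00286242, -0.0034506 , -0.00273528,  0.00090337,
        0.00212415]), 'joint_torque': array([ 2.34570354e-03, -3.53015757e+01, -3.14219356e+01, -1.10151113e-04,
        7.91058876e-03,  2.94665404e-05]), 'position': array([ 0.2296303 , -0.49966386,  0.40361094]), 'ee_rot': array([-3.06697715e+00, -6.71006428e-01,  3.78314228e-04]), 'ft_force': array([-0.26736993,  0.39348823, -0.27604791]), 'wrist_torque': array([ 0.01420546, -0.02863677, -0.02214995]), 'finger_gap': 1.0017445101403635} 0.1734
```

View pics/top0.png

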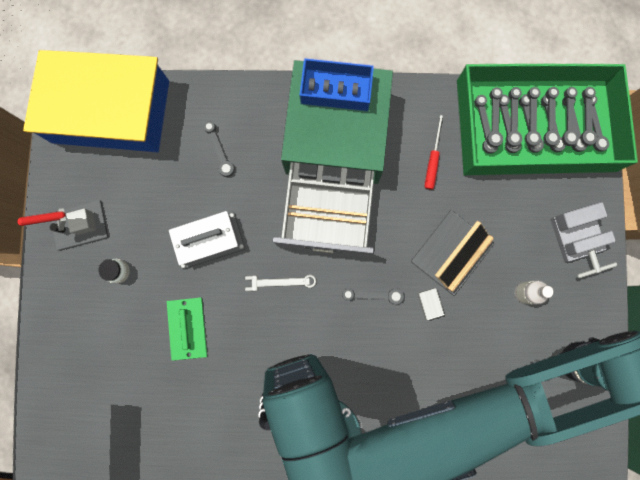

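View pics/side0.png

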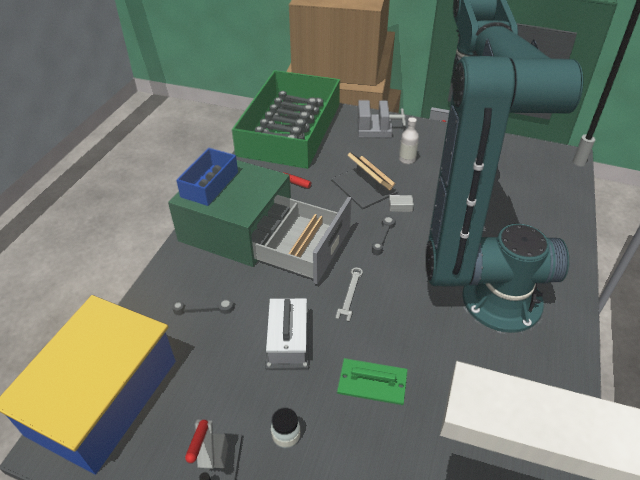

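Candidates for the plate: the aluminium one with a dark handle, lying on the housing at top (206,239) / side (287,332), and the green look-alike lying on the bench at top (187,329) / side (373,381). I choose the aluminium one. The drawer is open, with its slot strips at top (327,214). The rest is at top (455,250), turned, so I'll check both in a close crop.

```bash
cat > h.py <<'E'
import numpy as np,cv2
from rig import env
from scipy.spatial.transform import Rotation as R
def cam(n):
    c=env.camera_params(n); return c["K"],c["dist"],np.array(c["origin"]),R.from_rotvec(c["attitude"]).as_matrix()
def ray(n,uv):
    K,D,o,A=cam(n); x=cv2.undistortPoints(np.array(uv,float).reshape(-1,1,2),K,D)[:,0]
    return o,np.c_[x,np.ones(len(x))]@A.T
def plane(n,uv,z):
    o,r=ray(n,uv); return o+r*((z-o[2])/r[:,2])[:,None]
def cloud(n,d):
    v,u=np.mgrid[:480,:640]; o,r=ray(n,np.c_[u.ravel(),v.ravel()])
    P=o+r*d.reshape(-1,1); P[d.ravel()==0]=np.nan; return P.reshape(480,640,3)
def proj(n,P):
    K,D,o,A=cam(n); return cv2.projectPoints((np.array(P,float).reshape(-1,3)-o)@A,np.zeros(3),np.zeros(3),K,D)[0][:,0]
E
python3 - <<'E'
from h import *
t=cv2.imread("pics/top0.png"); s=cv2.imread("pics/side0.png")
a=cv2.resize(t[195:305,395:505],(400,300*400//300),interpolation=cv2.INTER_CUBIC)[:300*4//3]
b=cv2.resize(t[195:285,155:255],(400,360)); a=cv2.resize(t[200:300,400:500],(400,360)); c=cv2.resize(s[140:230,320:420],(400,360)); d=cv2.resize(s[285:375,240:340],(400,360))
cv2.imwrite("pics/crop0.png",cv2.resize(np.vstack([np.hstack([a,b]),np.hstack([c,d])]),(660,594)))
C=cloud("top",np.load("pics/top0.npy")); S=cloud("side",np.load("pics/side0.npy"))
np.set_printoptions(precision=3,suppress=True)
for uv in[(433,250),(453,225),(460,262),(480,240),(462,255),(474,258),(484,233),(206,239),(195,250),(305,240),(330,190),(345,120),(289,208),(366,217),(290,217),(364,223),(327,245)]: print(uv,C[uv[1],uv[0]])
E
```

```text
(433, 250) [ 0.473 -0.279  0.012]
(453, 225) [ 0.539 -0.332  0.006]
(460, 262) [ 0.44  -0.337  0.058]
(480, 240) [ 0.496 -0.39   0.048]
(462, 255) [ 0.457 -0.34   0.066]
(474, 258) [ 0.451 -0.373  0.052]
(484, 233) [ 0.512 -0.396  0.064]
(206, 239) [0.484 0.286 0.072]
(195, 250) [0.457 0.312 0.07 ]
(305, 240) [0.492 0.046 0.02 ]
(330, 190) [ 0.62  -0.015  0.027]
(345, 120) [ 0.764 -0.047  0.151]
(289, 208) [0.57  0.087 0.039]
(366, 217) [ 0.55  -0.106  0.039]
(290, 217) [0.55  0.085 0.019]
(364, 223) [ 0.535 -0.101  0.04 ]
(327, 245) [ 0.469 -0.01   0.134]
```

View pics/crop0.png

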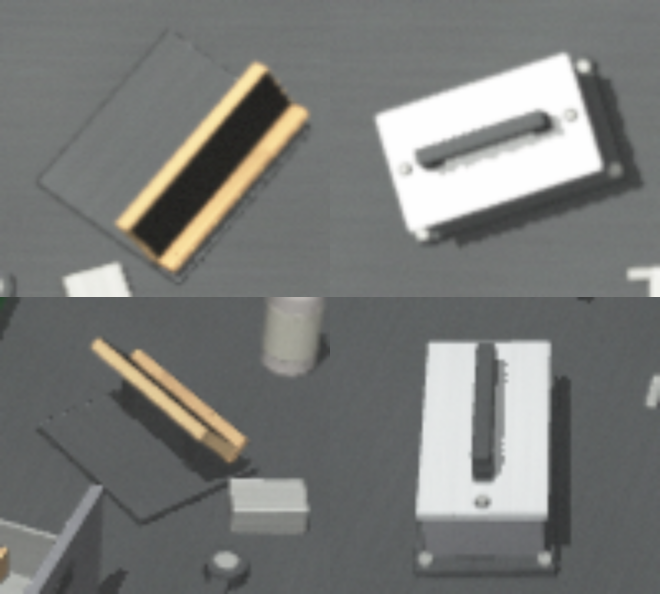

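The crop shows the aluminium plate on its housing with the pins through both holes and a dark handle on top. On the rest, a black face runs between two wooden strips. I need depth to tell which strip is the lip.

Run:
```python
from h import *
np.set_printoptions(precision=4,suppress=True)
t=cv2.imread("pics/top0.png"); s=cv2.imread("pics/side0.png")
C=cloud("top",np.load("pics/top0.npy")); S=cloud("side",np.load("pics/side0.npy"))
print("bench bias",np.nanmedian(C[300:350,230:260,2]),np.nanmedian(S[280:330,225:255,2]))
def fit(P):
    P=P[~np.isnan(P).any(1)]
    for _ in range(3):
        m=np.median(P,0); n=np.linalg.svd(P-P.mean(0))[2][2]; e=abs((P-P.mean(0))@n); P=P[e<max(2.5*np.median(e),1e-3)]
    n*=np.sign(n[2]); return P.mean(0),n,len(P)
for nm,im,CC,box in(("top",t,C,(205,300,400,500)),("side",s,S,(140,200,320,420))):
    hsv=cv2.cvtColor(im,cv2.COLOR_BGR2HSV); M=np.zeros(hsv.shape[:2],bool); y0,y1,x0,x1=box; M[y0:y1,x0:x1]=1
    w=M&(hsv[...,1]>90)&(hsv[...,0]<30)&(hsv[...,2]>100)
    n,l,st,ce=cv2.connectedComponentsWithStats(w.astype(np.uint8))
    for i in range(1,n):
        if st[i,4]>40:
            P=CC[l==i]; pts=np.argwhere(l==i)[:,::-1].astype(np.float32); r=cv2.minAreaRect(pts)
            print(nm,"wood",st[i],ce[i],"z pct",np.nanpercentile(P[:,2],[5,25,50,75,95]),"mean",np.nanmedian(P,0),cv2.boxPoints(r).round(1).tolist())
    b=M&(hsv[...,2]<28)
    b=cv2.erode(b.astype(np.uint8),np.ones((3,3)))>0
    if b.sum()>30: print(nm,"black",b.sum(),fit(CC[b]),np.nanpercentile(CC[b][:,2],[5,50,95]))
```

```text
bench bias -0.0004229674807456618 9.149738331637458e-05
top wood [437 224  44  55  93] [457.     252.8387] z pct [0.078  0.0813 0.0831 0.0854 0.0872] mean [ 0.4552 -0.3207  0.0831] [[436.79998779296875, 276.29998779296875], [477.79998779296875, 222.3000030517578], [480.0, 224.0], [439.0, 278.0]]
top wood [443 235  50  56 436] [470.0917 262.4037] z pct [0.0414 0.0458 0.0485 0.0508 0.0551] mean [ 0.4409 -0.3656  0.0485] [[442.3999938964844, 282.70001220703125], [488.79998779296875, 233.89999389648438], [498.1000061035156, 242.6999969482422], [451.6000061035156, 291.5]]
side wood [361 157  33  33 141] [377.8085 171.7092] z pct [0.041  0.0465 0.0488 0.0515 0.055 ] mean [ 0.4293 -0.3595  0.0488] [[360.0, 157.89999389648438], [365.6000061035156, 152.6999969482422], [395.1000061035156, 184.1999969482422], [389.5, 189.5]]
```

Depth settles it: the upper-left strip (top view) is the panel's top edge at z≈84 mm, and the lower-right strip is the lip at z≈50 mm. So rest +x points roughly along world (0.6, 0.8). Next, precise poses.

```bash
cat > meas.py <<'E'
from h import *
np.set_printoptions(precision=4,suppress=True)
def rect(n,mask,z):
    k,l,st,ce=cv2.connectedComponentsWithStats(mask.astype(np.uint8)); i=1+np.argmax(st[1:,4])
    c=max(cv2.findContours((l==i).astype(np.uint8),0,1)[0],key=len)[:,0].astype(float)
    P=plane(n,c,z)[:,:2].astype(np.float32); (cx,cy),(w,h),a=cv2.minAreaRect(P)
    if w<h: a+=90; w,h=h,w
    return np.array([cx,cy,w,h,(a+90)%180-90])
def roi(sh,b): M=np.zeros(sh,bool); M[b[0]:b[1],b[2]:b[3]]=1; return M
E
python3 - <<'E'
from meas import *
for n,b in(("top",(205,275,160,250)),("side",(290,372,255,320))):
    im=cv2.imread(f"pics/{n}0.png"); hsv=cv2.cvtColor(im,cv2.COLOR_BGR2HSV); M=roi(im.shape[:2],b)
    w=M&(hsv[...,2]>195)&(hsv[...,1]<40)
    print(n,"plate",rect(n,w,.068))
    r=cv2.convexHull(np.argwhere(w)[:,::-1].astype(np.int32)); In=np.zeros(w.shape,np.uint8); cv2.fillConvexPoly(In,r,1); In=cv2.erode(In,np.ones((5,5)))>0
    print(n,"handle z.1",rect(n,In&(hsv[...,2]<100),.1))
t=cv2.imread("pics/top0.png"); hsv=cv2.cvtColor(t,cv2.COLOR_BGR2HSV); wood=(hsv[...,1]>90)&(hsv[...,0]<30)&(hsv[...,2]>100)
for b in((200,214,285,372),(210,226,285,372)):
    m=wood&roi(wood.shape,b); k,l,st,ce=cv2.connectedComponentsWithStats(m.astype(np.uint8))
    for i in range(1,k):
        if st[i,4]>60: print("strip",st[i],rect("top",l==i,.05))
C=cloud("top",np.load("pics/top0.npy"))
fr=roi(wood.shape,(235,260,270,380))&(C[...,2]>.125)&(C[...,2]<.142); print("front top",rect("top",fr,.134))
cb=roi(wood.shape,(55,180,280,400))&(abs(C[...,2]-.15)<.006)&(hsv[...,0]>60)&(hsv[...,0]<95)&(hsv[...,1]>60); 
P=C[cb]; c=max(cv2.findContours(cb.astype(np.uint8),0,1)[0],key=len)[:,0].astype(float)
print("cab top",cv2.boxPoints(cv2.minAreaRect(plane("top",c,.15)[:,:2].astype(np.float32))))
# front edge of cabinet: lowest cab pixel per column
for f,zz,nm in((cb,.15,"cabfront"),(fr,.134,"frontouter")):
    us=np.arange(295,375) ; vs=[np.where(f[:,u])[0].max()+.5 if f[:,u].any() else -1 for u in us]; ok=np.array(vs)>0
    Q=plane("top",np.c_[us,vs][ok],zz)[:,:2]; l=cv2.fitLine(Q.astype(np.float32),cv2.DIST_HUBER,0,.01,.01).ravel(); print(nm,l)
# rest rotated profile, in world rectified coordinates
for z,nm in((.045,"foot plane"),(.0846,"top plane")):
    yaw=np.arctan2(.8,.6)
    ex=np.array([np.cos(yaw),np.sin(yaw)]); ey=np.array([-ex[1],ex[0]]); o=np.array([.44,-.34])
    for yy in(-.06,-.03,0,.03,.06):
        xs=np.arange(-.08,.08,.001); W=np.c_[o+xs[:,None]*ex+yy*ey,np.full(len(xs),z)]
        uv=proj("top",W).astype(np.float32); val=cv2.remap(t[...,2],uv[:,:1],uv[:,1:],cv2.INTER_LINEAR).ravel()
        w=val>110; tr=np.where(np.diff(w.astype(int)))[0]; print(nm,yy,[(round(xs[i]*1000),'+' if w[i+1] else '-') for i in tr])
E
```

```text
top plate [  0.4855   0.2946   0.152    0.0975 -70.5614]
top handle z.1 [  0.496    0.251    0.0176   0.0091 -49.8944]
side plate [  0.4871   0.2946   0.148    0.0886 -70.8633]
side handle z.1 [  0.4814   0.3054   0.108    0.0145 -70.7891]
front top [ 0.4687  0.0004  0.2318  0.0126 84.662 ]
cab top [[ 0.6414 -0.1372]
 [ 0.8902 -0.1606]
 [ 0.9127  0.0786]
 [ 0.6638  0.102 ]]
cabfront [ 0.0911  0.9958  0.6533 -0.0169]
frontouter [ 0.0908  0.9959  0.4602 -0.0254]
foot plane -0.06 [(-43, '-'), (-32, '+'), (-13, '-'), (17, '+')]
foot plane -0.03 [(-43, '-'), (-31, '+'), (-13, '-'), (18, '+')]
foot plane 0 [(-44, '-'), (-30, '+'), (-13, '-'), (18, '+')]
foot plane 0.03 [(-41, '-'), (-30, '+'), (-12, '-'), (19, '+')]
foot plane 0.06 [(-39, '-'), (-29, '+'), (-11, '-'), (19, '+')]
top plane -0.06 [(-36, '-'), (-26, '+'), (-7, '-'), (22, '+')]
top plane -0.03 [(-36, '-'), (-25, '+'), (-7, '-'), (23, '+')]
top plane 0 [(-35, '-'), (-24, '+'), (-7, '-'), (23, '+')]
top plane 0.03 [(-49, '-'), (-46, '+'), (-34, '-'), (-23, '+'), (-6, '-'), (24, '+')]
top plane 0.06 [(-33, '-'), (-23, '+'), (-6, '-'), (24, '+')]
```

Run:
```python
from meas import *
t=cv2.imread("pics/top0.png"); hsv=cv2.cvtColor(t,cv2.COLOR_BGR2HSV); sat=(t[...,2].astype(int)-t[...,0]).clip(0,255).astype(np.uint8)
def prof(o,ex,ey,xs,yy,z,ch):
    W=np.c_[o+xs[:,None]*ex+yy*ey,np.full(len(xs),z)]; uv=proj("top",W).astype(np.float32); return cv2.remap(ch,uv[:,:1],uv[:,1:],1).ravel()
def trans(xs,v,th): w=v>th; return [(round(xs[i]*1000,1),'+' if w[i+1] else '-') for i in np.where(np.diff(w.astype(int)))[0]]
yaw=np.arctan2(.8,.6); ex=np.array([np.cos(yaw),np.sin(yaw)]); ey=np.array([-ex[1],ex[0]]); o=np.array([.44,-.34]); xs=np.arange(-.06,.06,.0005)
for z in(.045,.0846):
    for yy in np.arange(-.06,.07,.03): print("rest",z,yy,trans(xs,prof(o,ex,ey,xs,yy,z,sat),35))
ys=np.arange(-.12,.12,.0005)
for x,z in((-.02,.052),(.024,.083)): print("ends",x,z,trans(ys,prof(o,ey,ex,ys,x,z,sat),35))
print("black",[trans(ys,prof(o,ey,ex,ys,x,.06,255-t[...,2]),225) for x in(0,.01)])
C=cloud("top",np.load("pics/top0.npy")); P=C[215:295,425:500].reshape(-1,3); L=np.c_[(P[:,:2]-o)@ex,(P[:,:2]-o)@ey,P[:,2]]
for yy in(-.05,0,.05):
    q=L[(abs(L[:,1]-yy)<.012)&(L[:,2]>.03)]; q=q[np.argsort(q[:,0])]; print(yy,(q[::3,[0,2]]*1000).round().astype(int).tolist())
cx=np.array([.9959,-.0909]); cy=-np.array([cx[1],-cx[0]]); o=np.array([.5543,-.0075]); xs=np.arange(-.03,.03,.0005)
for yy in(-.08,-.04,0,.04,.08): print("slot",yy,trans(xs,prof(o,cx,cy,xs,yy,.05,sat),30))
```

```text
rest 0.045 -0.06 [(np.float64(-31.0), '+'), (np.float64(-13.0), '-'), (np.float64(17.5), '+'), (np.float64(30.5), '-')]
rest 0.045 -0.03 [(np.float64(-30.0), '+'), (np.float64(-12.5), '-'), (np.float64(17.5), '+'), (np.float64(31.0), '-')]
rest 0.045 0.0 [(np.float64(-29.5), '+'), (np.float64(-12.0), '-'), (np.float64(18.0), '+'), (np.float64(32.0), '-')]
rest 0.045 0.03 [(np.float64(-29.0), '+'), (np.float64(-11.0), '-'), (np.float64(19.0), '+'), (np.float64(32.5), '-')]
rest 0.045 0.06 [(np.float64(-28.5), '+'), (np.float64(-11.0), '-'), (np.float64(19.0), '+'), (np.float64(32.5), '-')]
rest 0.0846 -0.06 [(np.float64(-25.0), '+'), (np.float64(-6.5), '-'), (np.float64(22.5), '+'), (np.float64(35.0), '-')]
rest 0.0846 -0.03 [(np.float64(-24.0), '+'), (np.float64(-6.5), '-'), (np.float64(22.5), '+'), (np.float64(35.5), '-')]
rest 0.0846 0.0 [(np.float64(-23.5), '+'), (np.float64(-6.5), '-'), (np.float64(23.0), '+'), (np.float64(36.5), '-')]
rest 0.0846 0.03 [(np.float64(-22.5), '+'), (np.float64(-5.5), '-'), (np.float64(23.5), '+'), (np.float64(36.5), '-')]
rest 0.0846 0.06 [(np.float
[... 2650 characters left out ...]
, 79], [27, 79], [28, 77], [28, 77], [29, 88], [30, 87], [30, 83], [31, 79], [32, 76], [33, 77], [33, 83], [34, 77], [34, 80], [35, 74], [36, 73]]
slot -0.08 [(np.float64(-14.5), '+'), (np.float64(-4.5), '-'), (np.float64(3.5), '+'), (np.float64(13.5), '-')]
slot -0.04 [(np.float64(-14.5), '+'), (np.float64(-4.5), '-'), (np.float64(3.5), '+'), (np.float64(14.0), '-')]
slot 0 [(np.float64(-14.5), '+'), (np.float64(-4.0), '-'), (np.float64(3.5), '+'), (np.float64(13.5), '-')]
slot 0.04 [(np.float64(-13.5), '+'), (np.float64(-4.5), '-'), (np.float64(4.0), '+'), (np.float64(14.0), '-')]
slot 0.08 [(np.float64(-14.0), '+'), (np.float64(-2.5), '-'), (np.float64(4.0), '+'), (np.float64(15.5), '-')]
```

Measured:
- **Plate:** centre (0.4855, 0.2946), x axis at 19.3°.
- **Rest foot:** (0.445, −0.359), x axis at 52.2°.
- **Slot:** (0.554, −0.0075), cabinet yaw −5.2°.
- **Drawer:** open about 0.19 m.

Plan:
1. Hold the plate level with its centre ~31 mm up-slope of the foot, then ease the jaws open so it tips onto the face.
2. Cage its upper edge, swing it upright about the lip, grip it, and carry it to the slot.

First I roll and travel.

Request:
step_arm(moves=[[0, 0, 0, -0.1846, 1], [0, 0, 0, -0.1846, 1], [0, 0, 0, -0.1846, 1], [0, 0, 0, -0.1846, 1], [0, 0, 0, -0.1846, 1], [0, 0, 0, -0.1846, 1], [0, 0, 0, -0.1846, 1], [0, 0, 0, -0.1846, 1], [0.0416, 0.0315, 0, 0, 1], [0.0416, 0.0315, 0, 0, 1], [0.0416, 0.0315, 0, 0, 1], [0.0416, 0.0315, 0, 0, 1]])

```text
clock: 1.6
position: [0.2937, -0.2994, 0.4041]
ee_rot: [-1.818, -2.561, -0.001]
ft_force: [1.3, -0.3, 0.4]
finger_gap: 0.998
```

Request:
step_arm(moves=[[0.0416, 0.0315, 0, 0, 1], [0.0416, 0.0315, 0, 0, 1], [0.0416, 0.0315, 0, 0, 1], [0.0416, 0.0315, 0, 0, 1], [0.0416, 0.0315, 0, 0, 1], [0.0416, 0.0315, 0, 0, 1], [0.0416, 0.0315, 0, 0, 1], [0.0416, 0.0315, 0, 0, 1], [0.0416, 0.0315, 0, 0, 1], [0.0416, 0.0315, 0, 0, 1], [0.0416, 0.0315, 0, 0, 1], [0, 0, 0, 0, 1]])

```text
clock: 3.1
position: [0.4697, 0.2481, 0.4029]
ee_rot: [-1.811, -2.565, 0.003]
ft_force: [0.4, -0.5, 0.6]
finger_gap: 1.002
```

```bash
cat > g.py <<'E'
import sys
from h import *
# g.py x y z yaw_of_tool_y_deg : shift in tool axes after the roll, roll
def go(x,y,z,yw):
    s=env.observe(); A=R.from_rotvec(s["ee_rot"]).as_matrix(); cur=np.degrees(np.arctan2(A[1,1],A[0,1]))
    d=(yw-cur+180)%360-180; a=np.radians(yw); ty=np.array([np.cos(a),np.sin(a)]); tx=np.array([-ty[1],ty[0]]); D=np.array([x,y])-s["position"][:2]
    print("clk %.2f"%s["clock"],"pos",s["position"].round(4),"yaw %.2f q1 %.2f q6 %.2f"%(cur,s["q"][0],s["q"][5]),"tilt",A[:,2].round(3),"F",s["ft_force"].round(1),"gap %.3f"%s["finger_gap"])
    print("roll %.4f  tx %.4f ty %.4f dz %.4f"%(-np.radians(d),D@tx,D@ty,s["position"][2]-z))
if __name__=="__main__": go(*map(float,sys.argv[1:5]))
E
python3 g.py .4855 .2946 .247 19.3
python3 - <<'E'
from meas import *
# refine handle across position: per-slice centre of dark bar at z=.1, top view
t=cv2.imread("pics/top0.png")[...,1]; a=np.radians(19.3); ex=np.array([np.cos(a),np.sin(a)]); ey=np.array([-ex[1],ex[0]]); o=np.array([.4855,.2946]); xs=np.arange(-.03,.03,.0005)
for n in("top","side"):
  t=cv2.imread(f"pics/{n}0.png")[...,1]
  for z in(.1,):
    for yy in(-.04,-.02,0,.02,.04):
        uv=proj(n,np.c_[o+xs[:,None]*ex+yy*ey,np.full(len(xs),z)]).astype(np.float32); v=cv2.remap(t,uv[:,:1],uv[:,1:],1).ravel(); w=v<120
        print(n,z,yy,[(round(xs[i]*1000,1),'-' if w[i+1] else '+') for i in np.where(np.diff(w.astype(int)))[0]])
E
```

```text
clk 3.10 pos [0.4697 0.2481 0.4029] yaw 19.55 q1 0.38 q6 0.04 tilt [-0.003 -0.001 -1.   ] F [ 0.4 -0.5  0.6] gap 1.002
roll 0.0044  tx 0.0387 ty 0.0303 dz 0.1559
top 0.1 -0.04 [(np.float64(-8.0), '-'), (np.float64(-0.5), '+')]
top 0.1 -0.02 [(np.float64(-6.0), '-'), (np.float64(-1.0), '+')]
top 0.1 0 [(np.float64(-5.5), '-'), (np.float64(-1.0), '+')]
top 0.1 0.02 [(np.float64(-5.5), '-'), (np.float64(-0.5), '+')]
top 0.1 0.04 [(np.float64(-8.0), '-'), (np.float64(-1.0), '+')]
side 0.1 -0.04 [(np.float64(-6.0), '-'), (np.float64(7.0), '+')]
side 0.1 -0.02 [(np.float64(-9.0), '-'), (np.float64(6.5), '+')]
side 0.1 0 [(np.float64(-7.5), '-'), (np.float64(6.0), '+')]
side 0.1 0.02 [(np.float64(-8.0), '-'), (np.float64(7.0), '+')]
side 0.1 0.04 [(np.float64(-8.5), '-'), (np.float64(7.0), '+')]
```

Request:
step_arm(moves=[[0.0387, 0.0296, 0, 0.0044, 1], [0, 0, 0.04, 0, 1], [0, 0, 0.04, 0, 1], [0, 0, 0.03, 0, 1], [0, 0, 0.025, 0, 1], [0, 0, 0.012, 0, 1], [0, 0, 0.0089, 0, 1], [0, 0, 0, 0, 1]])

```text
clock: 4.1
position: [0.4846, 0.2914, 0.2488]
ee_rot: [1.824, 2.558, -0.0]
ft_force: [0.3, 0.1, 0.5]
finger_gap: 1.0
```

```bash
python3 g.py .4848 .2944 .247 19.3
python3 - <<'E'
from h import *
p,d=env.camera("side"); cv2.imwrite("pics/s1.png",cv2.resize(p[240:390,190:390,::-1],(800,600)))
E
```

```text
clk 4.10 pos [0.4846 0.2914 0.2488] yaw 19.03 q1 0.44 q6 0.11 tilt [-0. -0. -1.] F [0.3 0.1 0.5] gap 1.000
roll -0.0048  tx 0.0028 ty 0.0012 dz 0.0018
```

View pics/s1.png

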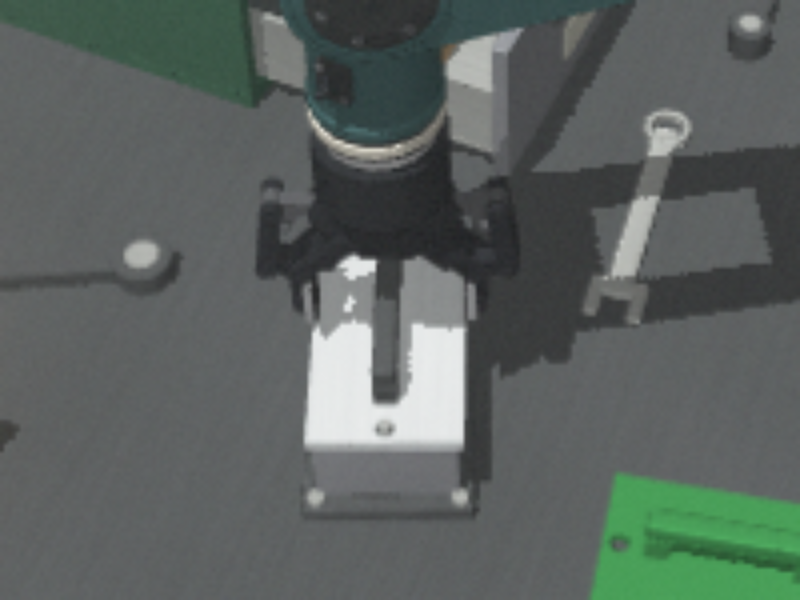

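The fingers straddle the handle symmetrically: bar at crop (385,330), fingers at (305,300) and (475,300). I'll close, lift off the pins and rise.

Request:
step_arm(moves=[[0.0028, 0.0012, 0.001, 0, 0.5], [0, 0, 0, 0, -0.2], [0, 0, 0, 0, -1], [0, 0, 0, 0, -1], [0, 0, 0, 0, -1], [0, 0, 0, 0, -1], [0, 0, -0.01, 0, -1], [0, 0, -0.015, 0, -1], [0, 0, -0.03, 0, -1], [0, 0, -0.05, 0, -1], [0, 0, -0.05, 0, -1], [0, 0, 0, 0, -1]])

```text
clock: 5.65
position: [0.4848, 0.2948, 0.4089]
ee_rot: [1.82, 2.554, 0.013]
ft_force: [0.4, -0.5, -4.5]
finger_gap: 0.152
```

```bash
python3 g.py .4639 -.3348 .40 52.2
```

```text
clk 5.65 pos [0.4848 0.2948 0.4089] yaw 19.05 q1 0.45 q6 0.11 tilt [ 0.009  0.004 -1.   ] F [ 0.4 -0.5 -4.5] gap 0.152
roll -0.5786  tx -0.3693 ty -0.5103 dz 0.0089
```

Request:
step_arm(moves=[[0, 0, 0, -0.1446, -1], [0, 0, 0, -0.1447, -1], [0, 0, 0, -0.1446, -1], [0, 0, 0, -0.1447, -1], [-0.0185, -0.0255, 0, 0, -1], [-0.0264, -0.0365, 0, 0, -1], [-0.0264, -0.0365, 0, 0, -1], [-0.0264, -0.0365, 0, 0, -1], [-0.0264, -0.0365, 0, 0, -1], [-0.0264, -0.0365, 0, 0, -1], [-0.0264, -0.0365, 0, 0, -1], [-0.0264, -0.0365, 0, 0, -1]])

```text
clock: 7.15
position: [0.4723, -0.0532, 0.4004]
ee_rot: [-1.016, -2.967, 0.001]
ft_force: [1.6, -0.0, -3.3]
finger_gap: 0.152
```

Request:
step_arm(moves=[[-0.0264, -0.0365, 0, 0, -1], [-0.0264, -0.0365, 0, 0, -1], [-0.0264, -0.0365, 0, 0, -1], [-0.0264, -0.0365, 0, 0, -1], [-0.0264, -0.0365, 0, 0, -1], [-0.0185, -0.0255, 0, 0, -1], [-0.01, -0.014, 0, 0, -1], [0, 0, 0, 0, -1]])

```text
clock: 8.15
position: [0.4636, -0.3261, 0.4012]
ee_rot: [-1.019, -2.968, -0.003]
ft_force: [-0.0, 1.3, -3.9]
finger_gap: 0.152
```

```bash
python3 g.py .4639 -.3348 .30 52.2
python3 - <<'E'
from h import *
for n in("side","top"):
    p,d=env.camera(n); cv2.imwrite(f"pics/{n}2.png",p[:,:,::-1]); np.save(f"pics/{n}2.npy",d)
p=cv2.imread("pics/side2.png"); cv2.imwrite("pics/s2.png",cv2.resize(p[70:220,300:500],(800,600)))
E
```

```text
clk 8.15 pos [ 0.4636 -0.3261  0.4012] yaw 52.12 q1 -0.71 q6 -1.62 tilt [-0.003  0.003 -1.   ] F [-0.   1.3 -3.9] gap 0.152
roll -0.0013  tx -0.0055 ty -0.0067 dz 0.1012
```

View pics/s2.png

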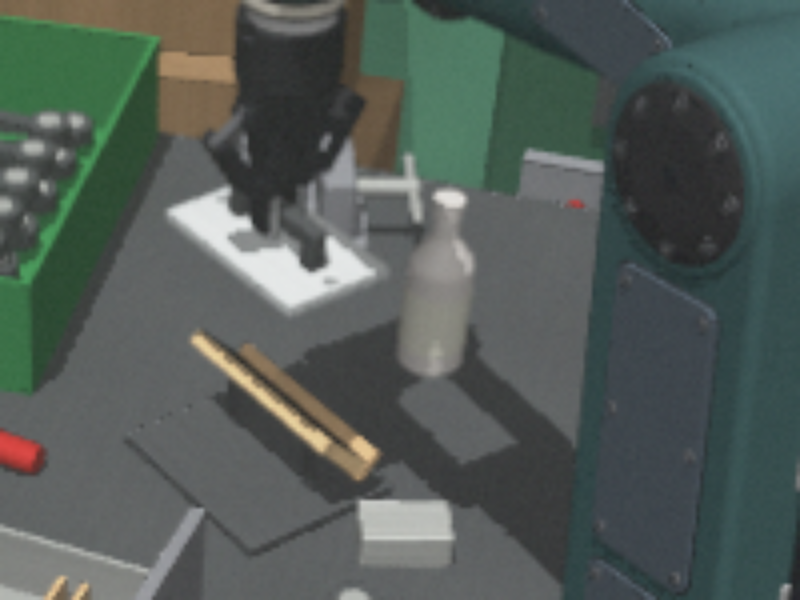

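Plate held level over the rest and aligned with it. The crop shows the high strip at (260,390) and the lip behind it at (310,410). Descending to just above the panel top.

Request:
step_arm(moves=[[-0.0055, -0.0067, 0.03, 0, -1], [0, 0, 0.04, 0, -1], [0, 0, 0.03, 0, -1], [0, 0, 0.015, 0, -1], [0, 0, 0.008, 0, -1], [0, 0, 0, 0, -1]])

```text
clock: 9.0
position: [0.4644, -0.3342, 0.2805]
ee_rot: [1.017, 2.972, -0.001]
ft_force: [0.1, -0.1, -3.6]
finger_gap: 0.151
```

```bash
python3 g.py .4639 -.3348 .274 52.2;python3 - <<'E'
from meas import *
p,d=env.camera("top"); cv2.imwrite("pics/top3.png",p[:,:,::-1])
hsv=cv2.cvtColor(p,cv2.COLOR_RGB2HSV); w=(hsv[...,2]>170)&(hsv[...,1]<40)&roi(hsv.shape[:2],(190,320,400,510))
cv2.imwrite("pics/t3.png",cv2.resize(p[190:310,390:550,::-1],(800,600)))
E
```

```text
clk 9.00 pos [ 0.4644 -0.3342  0.2805] yaw 52.23 q1 -0.72 q6 -1.63 tilt [ 0.001 -0.001 -1.   ] F [ 0.1 -0.1 -3.6] gap 0.151
roll 0.0005  tx 0.0000 ty -0.0008 dz 0.0065
```

View pics/t3.png

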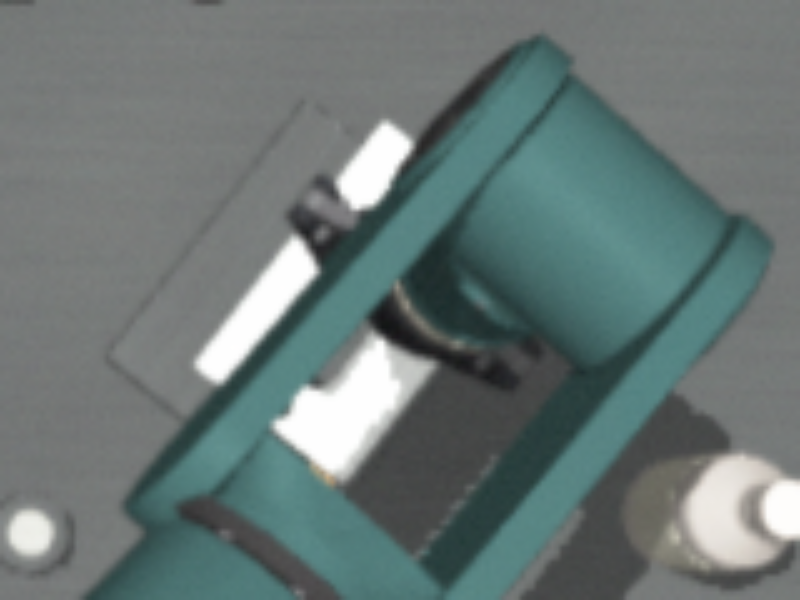

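Run:
```python
from meas import *
a=np.radians(52.2); ex=np.array([np.cos(a),np.sin(a)]); ey=np.array([-ex[1],ex[0]]); f=np.array([.4449,-.3593])
uv=[(390+195/5,190+365/5),(390+385/5,190+120/5),(390+345/5,190+483/5),(390+432/5,190+370/5)]
P=plane("top",uv,.1005)[:,:2]-f; print(np.c_[P@ex,P@ey])
```

```text
[[ 0.0773  0.0741]
 [ 0.0774 -0.0768]
 [-0.013   0.0736]
 [-0.0131  0.0048]]
```

Plate edges lie at x = −13 and +77 mm in the rest frame, centred in y to 1.5 mm, as planned. Lower to contact.

Request:
step_arm(moves=[[0, 0, 0.004, 0, -1], [0, 0, 0.002, 0, -1], [0, 0, 0.001, 0, -1], [0, 0, 0, 0, -1]])

```text
clock: 9.55
position: [0.4642, -0.3345, 0.2729]
ee_rot: [1.018, 2.972, -0.0]
ft_force: [0.2, -0.5, -3.9]
finger_gap: 0.157
```

```bash
python3 g.py .4639 -.3348 .274 52.2
```

```text
clk 9.55 pos [ 0.4642 -0.3345  0.2729] yaw 52.19 q1 -0.72 q6 -1.63 tilt [ 0. -0. -1.] F [ 0.2 -0.5 -3.9] gap 0.157
roll -0.0002  tx 0.0000 ty -0.0004 dz -0.0011
```

Request:
step_arm(moves=[[0, 0, 0, 0, -0.6], [0, 0, 0, 0, -0.55], [0, 0, 0, 0, -0.5], [0, 0, 0, 0, -0.5]])

```text
clock: 10.05
position: [0.4643, -0.3346, 0.2735]
ee_rot: [1.017, 2.971, -0.001]
ft_force: [0.3, -0.4, 0.4]
finger_gap: 0.253
```

```bash
python3 g.py .4639 -.3348 .274 52.2
python3 - <<'E'
from h import *
p,d=env.camera("side"); cv2.imwrite("pics/s4.png",cv2.resize(p[110:230,320:480,::-1],(800,600)))
E
```

```text
clk 10.05 pos [ 0.4643 -0.3346  0.2735] yaw 52.19 q1 -0.72 q6 -1.63 tilt [ 0.001 -0.001 -1.   ] F [ 0.3 -0.4  0.4] gap 0.253
roll -0.0001  tx 0.0002 ty -0.0003 dz -0.0005
```

View pics/s4.png

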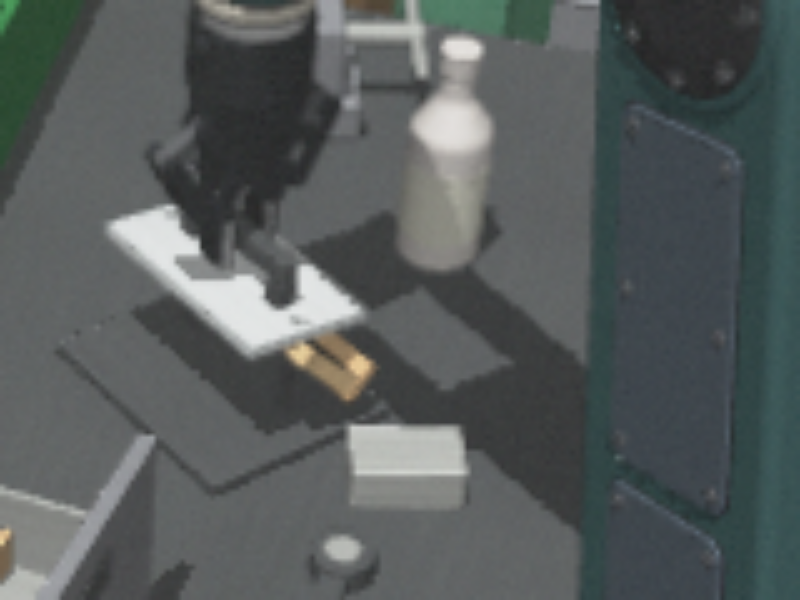

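The plate is tilted slightly on the panel top and caged by the pads (bar end at crop (280,290)), carrying no load on the arm. Open further while rising slowly.

Request:
step_arm(moves=[[0, 0, -0.003, 0, -0.45], [0, 0, -0.004, 0, -0.4], [0, 0, -0.004, 0, -0.35], [0, 0, -0.005, 0, -0.3], [0, 0, -0.006, 0, -0.25], [0, 0, -0.008, 0, -0.2], [0, 0, -0.01, 0, -0.2], [0, 0, -0.015, 0, -0.2], [0, 0, -0.02, 0, -0.2], [0, 0, -0.03, 0, -0.2], [0, 0, -0.03, 0, -0.2], [0, 0, 0, 0, -0.2]])

```text
clock: 11.6
position: [0.4644, -0.3345, 0.4123]
ee_rot: [1.015, 2.965, -0.005]
ft_force: [-0.4, -0.6, 0.0]
finger_gap: 0.404
```

```bash
python3 g.py .4639 -.3348 .274 52.2
python3 - <<'E'
from h import *
p,d=env.camera("side"); np.save("pics/side5.npy",d); cv2.imwrite("pics/side5.png",p[:,:,::-1]); a=cv2.resize(p[110:230,320:440,::-1],(400,400))
p,d=env.camera("top"); np.save("pics/top5.npy",d); cv2.imwrite("pics/top5.png",p[:,:,::-1]); b=cv2.resize(p[190:310,400:520,::-1],(400,400))
cv2.imwrite("pics/c5.png",np.hstack([a,b]))
E
```

```text
clk 11.60 pos [ 0.4644 -0.3345  0.4123] yaw 52.20 q1 -0.72 q6 -1.63 tilt [ 0.006 -0.005 -1.   ] F [-0.4 -0.6  0. ] gap 0.404
roll 0.0000  tx 0.0002 ty -0.0005 dz 0.1383
```

View pics/c5.png

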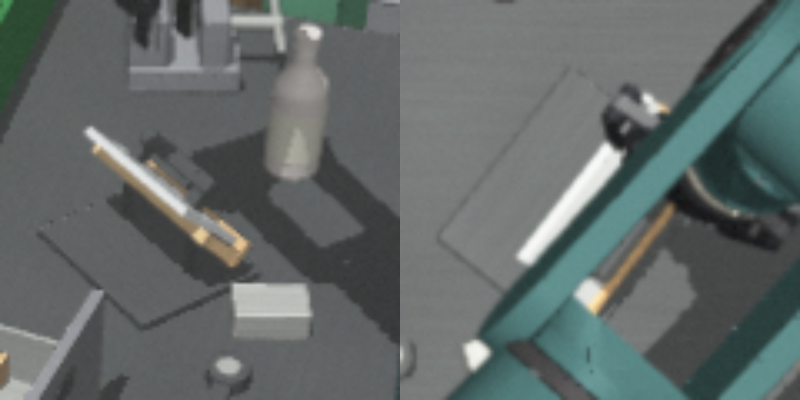

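The plate leans on the rest with its upper edge past the panel top and the gripper clear. I measure its pose from depth.

Run:
```python
from meas import *
a=np.radians(52.2); ex=np.array([np.cos(a),np.sin(a)]); ey=np.array([-ex[1],ex[0]]); f=np.array([.4449,-.3593])
for n,b in(("side",(145,190,343,398)),("top",(195,300,425,500))):
    im=cv2.imread(f"pics/{n}5.png"); C=cloud(n,np.load(f"pics/{n}5.npy")); hsv=cv2.cvtColor(im,cv2.COLOR_BGR2HSV)
    m=roi(im.shape[:2],b)&(hsv[...,2]>140)&(hsv[...,1]<45)
    P=C[m]; L=np.c_[(P[:,:2]-f)@ex,(P[:,:2]-f)@ey,P[:,2]]; L=L[(L[:,2]>.07)&(L[:,2]<.14)&(abs(L[:,1])<.1)]
    print(n,len(L),"y",np.percentile(L[:,1],[1,99]))
    for q in np.arange(-.07,.08,.02):
        s=L[abs(L[:,1]-q)<.008]
        if len(s)>3: print(round(q,2),len(s),"x min/med/max",np.percentile(s[:,0],[3,50,97]),"z",np.percentile(s[:,2],[3,50,97]), "x-z med",np.median(s[:,0]-s[:,2]))
```

```text
side 207 y [-0.0747  0.0771]
-0.07 13 x min/med/max [0.0236 0.0543 0.0596] z [0.084  0.1107 0.1163] x-z med -0.05598450710887303
-0.05 17 x min/med/max [0.0339 0.0554 0.0601] z [0.0809 0.1112 0.119 ] x-z med -0.05791269569585759
-0.03 18 x min/med/max [0.0229 0.0528 0.0577] z [0.0805 0.1088 0.1146] x-z med -0.05736322680270685
-0.01 21 x min/med/max [0.0144 0.0464 0.0603] z [0.0768 0.1079 0.1166] x-z med -0.05983152846556837
0.01 23 x min/med/max [0.0109 0.05   0.0576] z [0.0732 0.1065 0.1174] x-z med -0.060854518433309426
0.03 19 x min/med/max [0.0303 0.0543 0.0606] z [0.0882 0.1092 0.1161] x-z med -0.05743574419018057
0.05 17 x min/med/max [0.0242 0.0543 0.0594] z [0.0779 0.1103 0.1155] x-z med -0.0576285032420996
0.07 45 x min/med/max [0.0097 0.038  0.0593] z [0.0708 0.0964 0.1156] x-z med -0.057533500892816405
top 273 y [-0.076   0.0716]
-0.07 17 x min/med/max [0.0459 0.0528 0.0605] z [0.1043 0.1094 0.1147] x-z med -0.05775764239132367
-0.03 23 x min/med/max [0.0441 0.0525 0.0612] z [0.0998 0.1085 0.1141] x-z med -0.05535016747918524
-0.01 50 x min/med/max [0.0452 0.0536 0.0613] z [0.1023 0.1085 0.1176] x-z med -0.0562275131398713
0.01 43 x min/med/max [0.0468 0.0547 0.0615] z [0.1022 0.1092 0.1147] x-z med -0.05494285265257
0.03 42 x min/med/max [0.0487 0.056  0.0621] z [0.1038 0.1099 0.1149] x-z med -0.05444567887295651
0.05 27 x min/med/max [0.0518 0.057  0.0614] z [0.104  0.1111 0.117 ] x-z med -0.05372513298008934
0.07 21 x min/med/max [0.0522 0.0581 0.0624] z [0.0981 0.1097 0.1166] x-z med -0.0529723683431976
```

The depth data match the model: upper corner at (58, 114) mm in rest x–z, centred in y. Next I enter with the jaws around the upper edge, centred at rest x = 57 mm.

Request:
step_arm(moves=[[0.0002, 0.0254, 0, 0, -0.2], [0, 0, 0.03, 0, -0.2], [0, 0, 0.04, 0, -0.2], [0, 0, 0.025, 0, -0.2], [0, 0, 0.01, 0, -0.2], [0, 0, 0, 0, -0.2], [0, 0, 0, 0, -0.2]])

```text
clock: 12.58
position: [0.4798, -0.3145, 0.3042]
ee_rot: [1.017, 2.97, -0.001]
ft_force: [-0.1, -0.5, -0.1]
finger_gap: 0.401
```

```bash
python3 g.py .4798 -.3143 .2724 52.2
```

```text
clk 12.57 pos [ 0.4798 -0.3145  0.3042] yaw 52.19 q1 -0.68 q6 -1.59 tilt [ 0.002 -0.002 -1.   ] F [-0.1 -0.5 -0.1] gap 0.401
roll -0.0001  tx 0.0001 ty 0.0001 dz 0.0318
```

Request:
step_arm(moves=[[0, 0, 0.015, 0, -0.2], [0, 0, 0.01, 0, -0.2], [0, 0, 0.0065, 0, -0.2], [0, 0, 0, 0, -0.2]])

```text
clock: 13.08
position: [0.4792, -0.3144, 0.271]
ee_rot: [-1.018, -2.971, 0.002]
ft_force: [-1.4, -0.9, 1.2]
finger_gap: 0.399
```

```bash
python3 g.py .4798 -.3143 .2724 52.2
python3 - <<'E'
from h import *
p,d=env.camera("side"); a=cv2.resize(p[120:210,330:420,::-1],(400,400))
p,d=env.camera("top"); b=cv2.resize(p[200:290,420:510,::-1],(400,400))
cv2.imwrite("pics/c6.png",np.hstack([a,b]))
E
```

```text
clk 13.07 pos [ 0.4792 -0.3144  0.271 ] yaw 52.18 q1 -0.68 q6 -1.59 tilt [-0.001 -0.001 -1.   ] F [-1.4 -0.9  1.2] gap 0.399
roll -0.0003  tx -0.0004 ty 0.0005 dz -0.0014
```

View pics/c6.png

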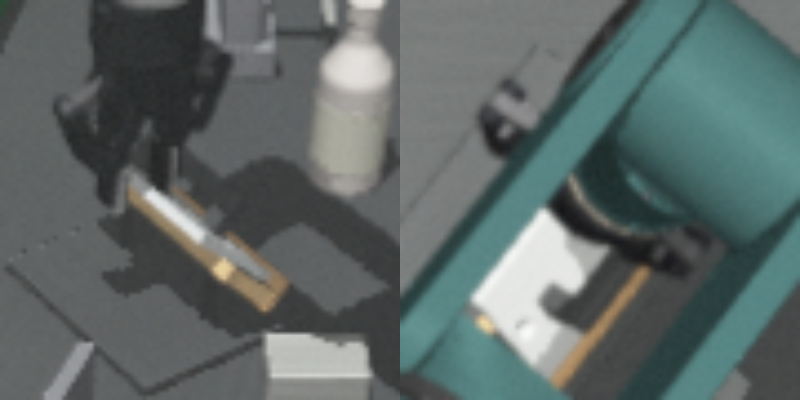

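The fingers straddle the upper edge, left tip lightly touching the plate (≈2 N). Raise 2.5 mm, narrow the jaws, and begin swinging the plate up.

Request:
step_arm(moves=[[0, 0, -0.0025, 0, -0.2], [0, -0.0015, -0.0005, 0, -0.3], [0, -0.002, -0.0005, 0, -0.42], [0, 0, 0, 0, -0.44], [0, -0.0035, -0.001, 0, -0.45], [0, -0.0035, -0.001, 0, -0.46], [0, -0.0035, -0.001, 0, -0.47], [0, -0.0035, -0.001, 0, -0.48], [0, -0.0035, -0.001, 0, -0.48], [0, 0, 0, 0, -0.48]])

```text
clock: 14.42
position: [0.4674, -0.3306, 0.2813]
ee_rot: [1.016, 2.969, 0.001]
ft_force: [3.1, 2.9, 2.9]
finger_gap: 0.264
```

Run:
```python
from h import *
from g import go
go(.4449,-.3593,.285,52.2)
```

```text
clk 14.43 pos [ 0.4674 -0.3306  0.2813] yaw 52.22 q1 -0.72 q6 -1.63 tilt [ 0.004 -0.001 -1.   ] F [3.1 2.9 2.9] gap 0.264
roll 0.0003  tx 0.0001 ty -0.0365 dz -0.0037
```

The plate pushes back on the right finger with ~4 N, as expected. Continue the swing.

Request:
step_arm(moves=[[0, -0.0036, -0.0005, 0, -0.5], [0, -0.0036, -0.0005, 0, -0.52], [0, -0.0036, -0.0005, 0, -0.54], [0, -0.0036, -0.0005, 0, -0.56], [0, -0.0036, -0.0005, 0, -0.58], [0, -0.0036, -0.0003, 0, -0.6], [0, -0.0036, -0.0002, 0, -0.62], [0, -0.0036, 0, 0, -0.64], [0, 0, 0, 0, -0.64]])

```text
clock: 15.55
position: [0.4488, -0.3538, 0.2827]
ee_rot: [-1.018, -2.972, 0.0]
ft_force: [0.2, 0.1, -0.9]
finger_gap: 0.179
```

Run:
```python
from h import *
from g import go
go(.4449,-.3593,.285,52.2)
```

```text
clk 15.55 pos [ 0.4488 -0.3538  0.2827] yaw 52.17 q1 -0.77 q6 -1.68 tilt [-0. -0. -1.] F [ 0.2  0.1 -0.9] gap 0.179
roll -0.0005  tx -0.0003 ty -0.0067 dz -0.0023
```

Request:
step_arm(moves=[[0, -0.003, 0, 0, -0.66], [0, -0.003, 0, 0, -0.7], [0, 0, 0, 0, -0.8], [0, 0, 0, 0, -0.9], [0, 0, 0, 0, -1], [0, 0, 0, 0, -1], [0, 0, 0, 0, -1]])

```text
clock: 16.42
position: [0.4443, -0.3597, 0.283]
ee_rot: [-1.019, -2.97, 0.008]
ft_force: [-4.1, -4.7, 0.4]
finger_gap: 0.08
```

Run:
```python
from h import *
from g import go
go(.4449,-.3593,.285,52.2)
p,d=env.camera("side"); np.save("pics/side7.npy",d); cv2.imwrite("pics/side7.png",p[:,:,::-1]); a=cv2.resize(p[120:210,330:420,::-1],(400,400))
p,d=env.camera("top"); b=cv2.resize(p[200:290,420:510,::-1],(400,400))
cv2.imwrite("pics/c7.png",np.hstack([a,b]))
```

```text
clk 16.43 pos [ 0.4443 -0.3597  0.283 ] yaw 52.14 q1 -0.78 q6 -1.69 tilt [-0.003 -0.004 -1.   ] F [-4.1 -4.7  0.4] gap 0.080
roll -0.0010  tx -0.0002 ty 0.0006 dz -0.0020
```

View pics/c7.png

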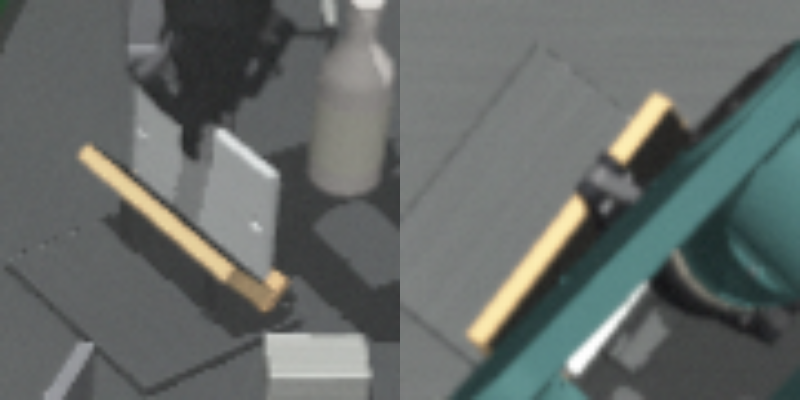

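The plate stands vertical on the rest, gripped flat (gap 0.080 ≈ 8 mm), handle on the far side. Lift straight up.

Request:
step_arm(moves=[[0, 0, -0.005, 0, -1], [0, 0, -0.01, 0, -1], [0, 0, -0.02, 0, -1], [0, 0, -0.035, 0, -1], [0, 0, -0.04, 0, -1], [0, 0, -0.035, 0, -1], [0, 0, -0.02, 0, -1], [0, 0, -0.005, 0, -1], [0, 0, 0, 0, -1]])

```text
clock: 17.65
position: [0.4455, -0.358, 0.4523]
ee_rot: [-1.017, -2.972, -0.001]
ft_force: [-0.7, -1.0, -5.2]
finger_gap: 0.081
```

```bash
python3 g.py .5540 -.0075 .45 -5.2
```

```text
clk 17.65 pos [ 0.4455 -0.358   0.4523] yaw 52.22 q1 -0.78 q6 -1.69 tilt [-0.     0.001 -1.   ] F [-0.7 -1.  -5.2] gap 0.081
roll 1.0022  tx 0.3589 ty 0.0763 dz 0.0023
```

Request:
step_arm(moves=[[0, 0, 0, 0.1, -1], [0, 0, 0, 0.15, -1], [0, 0, 0, 0.15, -1], [0, 0, 0, 0.15, -1], [0, 0, 0, 0.15, -1], [0, 0, 0, 0.15, -1], [0, 0, 0, 0.1022, -1], [0, 0, 0, 0.05, -1], [0.015, 0.003, 0, 0, -1], [0.03, 0.0065, 0, 0, -1], [0.03, 0.0065, 0, 0, -1], [0.03, 0.0065, 0, 0, -1]])

```text
clock: 19.15
position: [0.4776, -0.2539, 0.4518]
ee_rot: [-2.317, -2.118, -0.0]
ft_force: [0.6, -0.1, -4.2]
finger_gap: 0.085
```

Request:
step_arm(moves=[[0.03, 0.0065, 0, 0, -1], [0.03, 0.0065, 0, 0, -1], [0.03, 0.0065, 0, 0, -1], [0.03, 0.0065, 0, 0, -1], [0.03, 0.0065, 0, 0, -1], [0.03, 0.0065, 0, 0, -1], [0.03, 0.0065, 0, 0, -1], [0.03, 0.0065, 0, 0, -1], [0.012, 0.002, 0, 0, -1], [0, 0, 0, 0, -1], [0, 0, 0, 0, -1]])

```text
clock: 20.52
position: [0.5538, -0.0104, 0.4526]
ee_rot: [2.321, 2.117, -0.001]
ft_force: [0.2, -0.1, -3.0]
finger_gap: 0.083
```

```bash
python3 g.py .5540 -.0075 .30 -5.2
python3 - <<'E'
from meas import *
p,d=env.camera("side"); np.save("pics/side8.npy",d); cv2.imwrite("pics/side8.png",p[:,:,::-1])
C=cloud("side",d); s=env.observe(); T=s["position"]; cx=np.array([.9959,-.0909]); cy=np.array([.0909,.9959])
P=C.reshape(-1,3); L=np.c_[(P[:,:2]-T[:2])@cx,(P[:,:2]-T[:2])@cy,P[:,2]-T[2]]
hsv=cv2.cvtColor(p,cv2.COLOR_RGB2HSV).reshape(-1,3)
m=(abs(L[:,0])<.03)&(abs(L[:,1])<.11)&(L[:,2]<-.12)&(L[:,2]>-.28)&(hsv[:,2]>60)&(hsv[:,1]<60); Q=L[m]
print(m.sum()); print("y",np.percentile(Q[:,1],[1,50,99]),"z",np.percentile(Q[:,2],[1,99]),"x",np.percentile(Q[:,0],[2,50,98]))
v,u=np.where(m.reshape(480,640)); print(u.min(),u.max(),v.min(),v.max())
v0=max(v.min()-30,0);u0=max(u.min()-40,0); c=p[v0:v0+150,u0:u0+200,::-1]; cv2.imwrite("pics/s8.png",cv2.resize(c,None,fx=4,fy=4))
E
```

```text
clk 20.52 pos [ 0.5538 -0.0104  0.4526] yaw -5.26 q1 -0.12 q6 -0.03 tilt [-0.    -0.001 -1.   ] F [ 0.2 -0.1 -3. ] gap 0.083
roll -0.0011  tx 0.0029 ty -0.0001 dz 0.1526
829
y [-0.0731  0.0288  0.0749] z [-0.2322 -0.1363] x [-0.0284 -0.0042  0.0073]
287 321 144 206
```

View pics/s8.png

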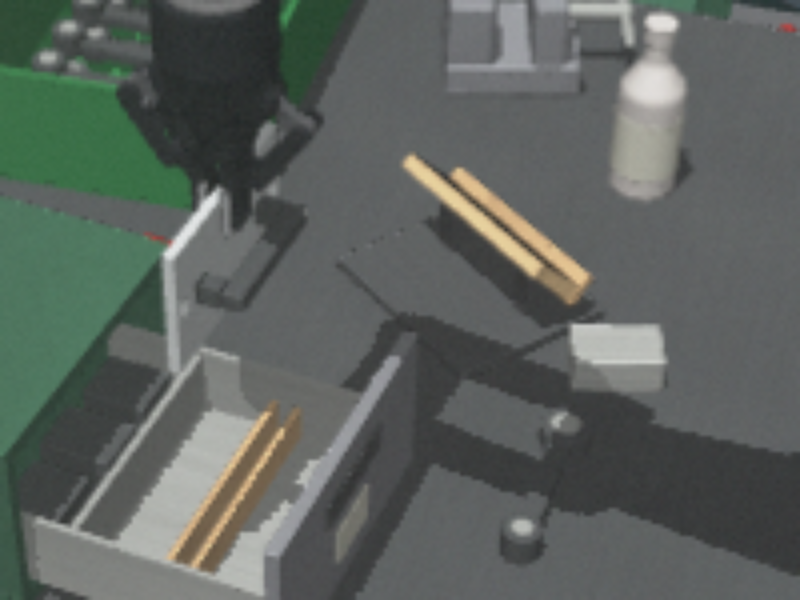

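The plate hangs upright, handle towards the drawer front, above the slot (strips at crop (235,490)). One numeric check of plate tilt and slot position from the side view.

Run:
```python
from meas import *
p=cv2.imread("pics/side8.png"); d=np.load("pics/side8.npy"); C=cloud("side",d); T=np.array([.5538,-.0104,.4526]); cx=np.array([.9959,-.0909]); cy=np.array([.0909,.9959])
P=C.reshape(-1,3); L=np.c_[(P[:,:2]-T[:2])@cx,(P[:,:2]-T[:2])@cy,P[:,2]-T[2]]; V=p.max(2).ravel()
e=L[(abs(L[:,0])<.015)&(abs(L[:,1]-.075)<.006)&(L[:,2]<-.14)&(L[:,2]>-.24)&(V>170)]
for z in np.arange(-.23,-.14,.02):
    q=e[abs(e[:,2]-z)<.01]; print("edge z %.2f n %d x"%(z,len(q)),np.percentile(q[:,0],[5,50,95]) if len(q) else "")
sat=(p[...,2].astype(int)-p[...,0]).clip(0,255).astype(np.uint8); o=np.array([.5543,-.0075]); xs=np.arange(-.03,.03,.0005)
for yy in(-.04,0,.04,.08):
    uv=proj("side",np.c_[o+xs[:,None]*cx+yy*cy,np.full(len(xs),.05)]).astype(np.float32); v=cv2.remap(sat,uv[:,:1],uv[:,1:],1).ravel(); w=v>30
    print("slot",yy,[(float(round(xs[i]*1000,1)),'+' if w[i+1] else '-') for i in np.where(np.diff(w.astype(int)))[0]])
# plate end edge vertical line in image vs predicted plate mid-plane at TCP x
ew=(p.max(2)>190)&(p.max(2).astype(int)-p.min(2)<30)&roi(p.shape[:2],(155,210,283,303))
for r in range(165,205,6):
    c=np.where(ew[r])[0]; 
    if len(c):
        o3,rr=ray("side",[(c.min()-.5,r),(c.max()+.5,r)]); # intersect with plane y'=+.075
        n=np.r_[cy,0]; k=(np.r_[T[:2]+.075*cy,0]-o3)@n/(rr@n); X=o3+rr*k[:,None]; print(r,((X[:,:2]-T[:2])@cx*1000).round(1),(X[:,2]-T[2]).round(3))
```

```text
edge z -0.23 n 2 x [-0.0004 -0.0004 -0.0004]
edge z -0.21 n 2 x [0.0029 0.0033 0.0036]
edge z -0.19 n 2 x [0.0007 0.0007 0.0008]
edge z -0.17 n 6 x [-0.0006  0.002   0.003 ]
edge z -0.15 n 11 x [-0.002   0.0013  0.0031]
slot -0.04 [(-21.5, '+'), (12.5, '-')]
slot 0 [(-21.5, '+'), (12.5, '-')]
slot 0.04 [(-21.5, '+'), (12.0, '-')]
slot 0.08 []
165 [-23.4 -33.6] [-0.097 -0.094]
171 [-12.4 -20.2] [-0.117 -0.115]
177 [ 1.6 -6.4] [-0.14  -0.137]
```

Request:
step_arm(moves=[[0.0029, -0.0004, 0.01, -0.001, -1], [0, 0, 0.03, 0, -1], [0, 0, 0.04, 0, -1], [0, 0, 0.04, 0, -1], [0, 0, 0.02, 0, -1], [0, 0, 0.012, 0, -1], [0, 0, 0, 0, -1], [0, 0, 0, 0, -1]])

```text
clock: 21.58
position: [0.5543, -0.007, 0.3022]
ee_rot: [2.318, 2.117, 0.003]
ft_force: [-0.3, -0.2, -3.2]
finger_gap: 0.084
```

```bash
python3 g.py .5537 -.0075 .2565 -5.2
python3 - <<'E'
from h import *
p,d=env.camera("side"); a=p[165:265,240:360,::-1]; cv2.imwrite("pics/s9.png",cv2.resize(a,(720,600),interpolation=cv2.INTER_CUBIC))
E
```

```text
clk 21.57 pos [ 0.5543 -0.007   0.3022] yaw -5.18 q1 -0.11 q6 -0.02 tilt [ 0.003 -0.    -1.   ] F [-0.3 -0.2 -3.2] gap 0.084
roll 0.0004  tx -0.0006 ty -0.0006 dz 0.0457
```

View pics/s9.png

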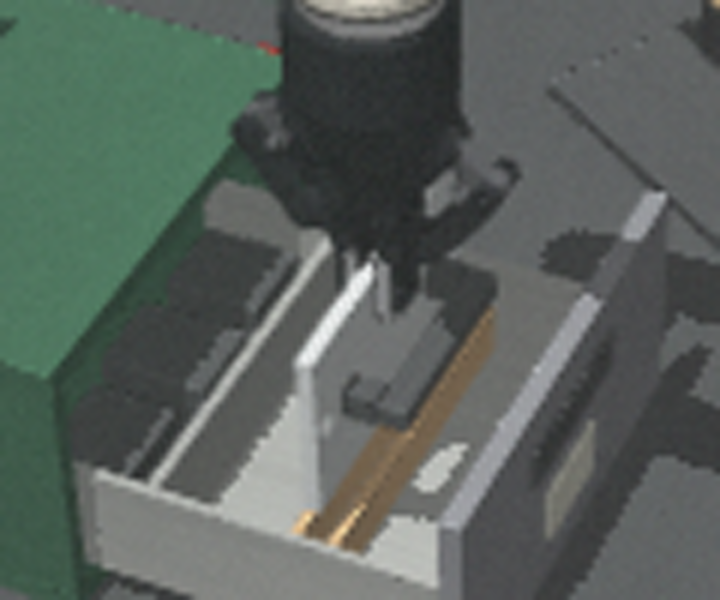

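The plate is upright just above the two strips, centred on the gap (bottom end at crop (318,510)). That was the last picture I may view. From here I work by force and numbers.

Request:
step_arm(moves=[[-0.0005, -0.0005, 0.008, 0, -1], [0, 0, 0.006, 0, -1], [0, 0, 0.005, 0, -1], [0, 0, 0.004, 0, -1], [0, 0, 0, 0, -1]])

```text
clock: 22.25
position: [0.5534, -0.0073, 0.2771]
ee_rot: [-2.319, -2.119, 0.0]
ft_force: [0.7, -0.5, -3.7]
finger_gap: 0.079
```

Request:
step_arm(moves=[[0, 0, 0.003, 0, -1], [0, 0, 0.003, 0, -1], [0, 0, 0.003, 0, -1], [0, 0, 0, 0, -1]])

```text
clock: 22.75
position: [0.5534, -0.0073, 0.2684]
ee_rot: [-2.319, -2.119, 0.0]
ft_force: [1.4, 0.0, -4.4]
finger_gap: 0.079
```

```bash
python3 g.py .5537 -.0075 .2565 -5.2
```

```text
clk 22.75 pos [ 0.5534 -0.0073  0.2684] yaw -5.17 q1 -0.12 q6 -0.03 tilt [-0. -0. -1.] F [ 1.4  0.  -4.4] gap 0.079
roll 0.0004  tx -0.0002 ty 0.0004 dz 0.0119
```

Request:
step_arm(moves=[[0, 0.0004, 0.003, 0, -1], [0, 0, 0.003, 0, -1], [0, 0, 0.002, 0, -1], [0, 0, 0.001, 0, -1], [0, 0, 0, 0, -1]])

```text
clock: 23.38
position: [0.5537, -0.0073, 0.2597]
ee_rot: [-2.319, -2.119, 0.0]
ft_force: [-0.3, -0.4, -4.0]
finger_gap: 0.078
```

Request:
step_arm(moves=[[0, 0, 0.001, 0, -1], [0, 0, 0.001, 0, -1], [0, 0, 0, 0, -1]])

```text
clock: 23.75
position: [0.5537, -0.0073, 0.2577]
ee_rot: [-2.319, -2.119, 0.0]
ft_force: [-0.2, 0.5, -3.6]
finger_gap: 0.083
```

```bash
python3 g.py .5537 -.0075 .2555 -5.2
```

```text
clk 23.75 pos [ 0.5537 -0.0073  0.2577] yaw -5.17 q1 -0.12 q6 -0.03 tilt [-0. -0. -1.] F [-0.2  0.5 -3.6] gap 0.083
roll 0.0006  tx -0.0002 ty -0.0000 dz 0.0022
```

Request:
step_arm(moves=[[0, 0, 0.001, 0, -1], [0, 0, 0.001, 0, -1], [0, 0, 0, 0, -1]])

```text
clock: 24.12
position: [0.5538, -0.0073, 0.2562]
ee_rot: [2.319, 2.119, 0.0]
ft_force: [0.3, 0.9, -2.0]
finger_gap: 0.079
```

Request:
step_arm(moves=[[0, 0, 0.0007, 0, -1], [0, 0, 0.0007, 0, -1], [0, 0, 0, 0, -1]])

```text
clock: 24.5
position: [0.554, -0.0073, 0.2561]
ee_rot: [2.318, 2.118, 0.002]
ft_force: [-1.6, 0.9, 6.2]
finger_gap: 0.084
```

The floor is felt (wrist z force from −4 to +6 N), so the plate is seated. Relax, open gently and rise.

Request:
step_arm(moves=[[0, 0, -0.0008, 0, -0.85], [0, 0, 0, 0, -0.78], [0, 0, 0, 0, -0.7], [0, 0, 0, 0, -0.6], [0, 0, 0, 0, -0.5], [0, 0, 0, 0, -0.5], [0, 0, -0.006, 0, -0.5], [0, 0, -0.012, 0, -0.5], [0, 0, -0.025, 0, -0.5], [0, 0, -0.04, 0, -0.5], [0, 0, -0.04, 0, -0.5], [0, 0, 0, 0, -0.5]])

```text
clock: 26.0
position: [0.5544, -0.0073, 0.3844]
ee_rot: [2.313, 2.113, 0.011]
ft_force: [-0.1, 0.5, 0.9]
finger_gap: 0.247
```

```bash
cat > chk.py <<'E'
from meas import *
def chk(op,tag):
    p,d=env.camera("side"); C=cloud("side",d); cx=np.array([.9959,-.0909]); cy=np.array([.0909,.9959]); o=np.array([.6526,-.0176])+(.092-op)*cx
    P=C.reshape(-1,3); L=np.c_[(P[:,:2]-o)@cx,(P[:,:2]-o)@cy,P[:,2]-.022]; V=p.reshape(-1,3); br=(V.max(1)>150)&(V.max(1).astype(int)-V.min(1)<40)
    e=L[(abs(L[:,0])<.04)&(abs(L[:,1])<.1)&(L[:,2]>.04)&(L[:,2]<.14)&br]
    print(tag,"bright n",len(e),"y",np.percentile(e[:,1],[1,99]).round(3),"ztop",np.percentile(e[:,2],99).round(4))
    t=e[(abs(e[:,2]-.09)<.006)]; print(" top edge x",np.percentile(t[:,0],[10,50,90]).round(4),"n",len(t))
    for a,b in((.045,.06),(.06,.075),(.075,.09)):
        q=e[(e[:,2]>a)&(e[:,2]<b)&(abs(e[:,1]-.075)<.007)]; print(" end face",a,len(q),np.median(q[:,0]).round(4) if len(q) else "")
    f=P[(P[:,2]>.06)&(P[:,2]<.128)]; f=f[abs((f[:,:2]-o)@cy)<.08]; fx=(f[:,:2]-np.array([.6526,-.0176]))@cx; fx=fx[(fx<.02)&(fx>-.22)]
    h=np.histogram(fx,np.arange(-.22,.021,.01)); print(" front hist (mm:count)",[(int(round(b*1000)),int(c)) for b,c in zip(h[1],h[0]) if c>30])
E
python3 g.py .42 -.0075 .38 -5.2; python3 -c "
from chk import *
chk(.19,'placed')"
```

```text
clk 26.00 pos [ 0.5544 -0.0073  0.3844] yaw -5.16 q1 -0.12 q6 -0.03 tilt [ 0.011 -0.001 -1.   ] F [-0.1  0.5  0.9] gap 0.247
roll 0.0006  tx -0.0123 ty -0.1338 dz 0.0044
placed bright n 167 y [-0.099  0.099] ztop 0.0942
 top edge x [-0.007  -0.0037 -0.0005] n 95
 end face 0.045 10 -0.0011
 end face 0.06 14 -0.0023
 end face 0.075 11 -0.0028
 front hist (mm:count) [(-200, 295), (-190, 133), (-140, 114), (-130, 88), (-120, 48), (-110, 420), (-100, 49), (-40, 93), (-30, 82), (-20, 53), (-10, 86), (0, 100), (10, 96)]
```

The plate stands free in the slot: top 92 mm above the slot floor, ≈3 mm off centre, ≈3° lean. Now back off over the drawer front, turn the jaws 90° and lower in front of the drawer.

Request:
step_arm(moves=[[0, -0.03, 0, 0, -0.5], [0, -0.042, 0, 0, -0.5], [0, -0.042, 0, 0, -1], [0, -0.038, 0, 0, -1], [0, 0, 0, -0.1745, -1], [0, 0, 0, -0.1745, -1], [0, 0, 0, -0.1745, -1], [0, 0, 0, -0.1745, -1], [0, 0, 0, -0.1745, -1], [0, 0, 0, -0.1745, -1], [0, 0, 0, -0.1745, -1], [0, 0, 0, -0.1745, -1]])

```text
clock: 27.55
position: [0.4021, 0.0064, 0.377]
ee_rot: [-0.406, -3.113, 0.0]
ft_force: [-0.2, -0.1, 0.1]
finger_gap: 0.001
```

Request:
step_arm(moves=[[0, 0, 0, -0.1745, -1], [0, 0, 0.04, 0, -1], [0, 0, 0.045, 0, -1], [0, 0, 0.03, 0, -1], [0, 0, 0, 0, -1]])

```text
clock: 28.18
position: [0.4007, 0.0066, 0.2597]
ee_rot: [-0.142, -3.13, -0.001]
ft_force: [-0.3, -0.2, 0.5]
finger_gap: 0.001
```

```bash
python3 g.py .4548 .0016 .268 84.8
```

```text
clk 28.18 pos [0.4007 0.0066 0.2597] yaw 84.81 q1 -0.13 q6 -1.61 tilt [-0.008  0.001 -1.   ] F [-0.3 -0.2  0.5] gap 0.001
roll 0.0002  tx -0.0543 ty -0.0000 dz -0.0083
```

Request:
step_arm(moves=[[-0.02, 0, -0.006, 0, -1], [-0.015, 0, 0, 0, -1], [-0.008, 0, 0, 0, -1], [-0.004, 0, 0, 0, -1], [-0.003, 0, 0, 0, -1], [-0.003, 0, 0, 0, -1], [-0.003, 0, 0, 0, -1], [-0.003, 0, 0, 0, -1]])

```text
clock: 29.18
position: [0.461, 0.001, 0.269]
ee_rot: [-0.142, -3.137, 0.0]
ft_force: [-3.5, 0.8, 1.1]
finger_gap: 0.001
```

Request:
step_arm(moves=[[-0.003, 0, 0, 0, -1], [-0.004, 0, 0, 0, -1], [-0.004, 0, 0, 0, -1], [-0.005, 0, 0, 0, -1], [-0.005, 0, 0, 0, -1], [-0.006, 0, 0, 0, -1], [-0.006, 0, 0, 0, -1], [-0.006, 0, 0, 0, -1]])

```text
clock: 30.18
position: [0.5004, -0.0026, 0.2691]
ee_rot: [-0.142, -3.138, 0.0]
ft_force: [-3.3, -0.3, 0.8]
finger_gap: 0.003
```

```bash
python3 g.py .6416 -.0166 .266 84.8; python3 -c "
from chk import *
s=env.observe()['position']; x=(s[0]-.6526)*.9959-(s[1]+.0176)*.0909; print(x); chk(-(x+.011),'pushing')"
```

```text
clk 30.18 pos [ 0.5004 -0.0026  0.2691] yaw 84.81 q1 -0.12 q6 -1.60 tilt [-0. -0. -1.] F [-3.3 -0.3  0.8] gap 0.003
roll 0.0002  tx -0.1419 ty -0.0012 dz 0.0031
-0.1529449070155213
pushing bright n 187 y [-0.099  0.1  ] ztop 0.0944
 top edge x [-0.0075 -0.0034 -0.0001] n 118
 end face 0.045 12 -0.0022
 end face 0.06 8 -0.0016
 end face 0.075 11 -0.0028
 front hist (mm:count) [(-170, 31), (-150, 271), (-90, 121), (-80, 81), (-70, 45), (-60, 465), (10, 125)]
```

The drawer slides at ~3.3 N and the plate still stands. Keep pushing steadily.

Request:
step_arm(moves=[[-0.006, 0, 0, 0, -1], [-0.007, 0, 0, 0, -1], [-0.007, 0, 0, 0, -1], [-0.007, 0, 0, 0, -1], [-0.007, 0, 0, 0, -1], [-0.007, 0, 0, 0, -1], [-0.007, 0, 0, 0, -1], [-0.007, 0, 0, 0, -1], [-0.007, 0, 0, 0, -1], [-0.007, 0, 0, 0, -1], [-0.007, 0, 0, 0, -1], [-0.007, 0, 0, 0, -1]])

```text
clock: 31.72
position: [0.5831, -0.0102, 0.2693]
ee_rot: [0.142, 3.138, -0.001]
ft_force: [-3.4, -2.0, 1.3]
finger_gap: 0.001
```

Request:
step_arm(moves=[[-0.007, 0, 0, 0, -1], [-0.007, 0, 0, 0, -1], [-0.006, 0, 0, 0, -1], [-0.006, 0, 0, 0, -1], [-0.005, 0, 0, 0, -1], [-0.004, 0, 0, 0, -1], [-0.003, 0, 0, 0, -1], [-0.003, 0, 0, 0, -1], [-0.002, 0, 0, 0, -1], [-0.002, 0, 0, 0, -1], [0, 0, 0, 0, -1]])

```text
clock: 33.1
position: [0.6277, -0.014, 0.2692]
ee_rot: [0.142, 3.138, 0.0]
ft_force: [-1.3, -0.9, 0.2]
finger_gap: 0.002
```

```bash
python3 g.py .6416 -.0166 .266 84.8
```

```text
clk 33.10 pos [ 0.6277 -0.014   0.2692] yaw 84.82 q1 -0.11 q6 -1.59 tilt [ 0.001  0.    -1.   ] F [-1.3 -0.9  0.2] gap 0.002
roll 0.0003  tx -0.0141 ty -0.0014 dz 0.0032
```

Request:
step_arm(moves=[[-0.003, 0, 0, 0, -1], [-0.003, 0, 0, 0, -1], [-0.003, 0, 0, 0, -1], [-0.002, 0, 0, 0, -1], [-0.0015, 0, 0, 0, -1], [-0.001, 0, 0, 0, -1], [0, 0, 0, 0, -1]])

```text
clock: 33.98
position: [0.6347, -0.0144, 0.2692]
ee_rot: [-0.14, -3.112, -0.001]
ft_force: [-34.8, 1.3, 16.5]
finger_gap: 0.004
```

Request:
step_arm(moves=[[-0.001, 0, 0, 0, -1], [-0.001, 0, 0, 0, -1], [0, 0, 0, 0, -1]])

```text
clock: 34.35
position: [0.6355, -0.0145, 0.2692]
ee_rot: [-0.14, -3.107, -0.001]
ft_force: [-42.0, 0.9, 20.4]
finger_gap: -0.002
```

```bash
python3 g.py .6416 -.0166 .266 84.8
```

```text
clk 34.35 pos [ 0.6355 -0.0145  0.2692] yaw 84.85 q1 -0.11 q6 -1.59 tilt [-0.031  0.002 -1.   ] F [-42.    0.9  20.4] gap -0.002
roll 0.0009  tx -0.0062 ty -0.0016 dz 0.0032
```

The drawer has met a stiff stop (−42 N). Back off at once and measure where the front stands.

Request:
step_arm(moves=[[0.006, 0, 0, 0, -1], [0.01, 0, 0, 0, -1], [0.03, 0, 0, 0, -1], [0.05, 0, 0, 0, -1], [0.05, 0, 0, 0, -1], [0, 0, 0, 0, -1]])

```text
clock: 35.1
position: [0.4948, -0.0015, 0.2681]
ee_rot: [-0.141, -3.137, -0.001]
ft_force: [0.6, -0.2, 1.2]
finger_gap: -0.0
```

```bash
python3 g.py .6416 -.0166 .266 84.8
python3 - <<'E'
from meas import *
cx=np.array([.9959,-.0909]); cy=np.array([.0909,.9959]); o=np.array([.6526,-.0176])
for n in("side","top"):
    p,d=env.camera(n); np.save(f"pics/{n}12.npy",d); cv2.imwrite(f"pics/{n}12.png",p[:,:,::-1]); C=cloud(n,d).reshape(-1,3); X=(C[:,:2]-o)@cx; Y=(C[:,:2]-o)@cy
    m=(abs(Y)<.11)&(C[:,2]>.03)&(C[:,2]<.125)&(X>-.04)&(X<.03); print(n,"front face x",m.sum(),np.percentile(X[m],[5,25,50,75,95]).round(4) if m.sum() else "")
    m=(abs(Y)<.11)&(abs(C[:,2]-.134)<.006)&(X>-.04)&(X<.02); print(n,"front top x",m.sum(),np.percentile(X[m],[5,50,95]).round(4) if m.sum() else "")
    # colours along a line crossing the front, heights .134 and .15
    for z in(.134,.15):
        xs=np.arange(-.03,.03,.002); uv=proj(n,np.c_[o+xs[:,None]*cx+.06*cy,np.full(len(xs),z)]).astype(np.float32); print(n,z,[tuple(int(k) for k in cv2.remap(p,uv[i:i+1,:1],uv[i:i+1,1:],1)[0,0]) for i in range(0,30,1)])
E
```

```text
clk 35.10 pos [ 0.4948 -0.0015  0.2681] yaw 84.85 q1 -0.12 q6 -1.60 tilt [-0.001  0.001 -1.   ] F [ 0.6 -0.2  1.2] gap -0.000
roll 0.0008  tx -0.1476 ty -0.0017 dz 0.0021
side front face x 1008 [-0.0135 -0.012  -0.0109 -0.0099 -0.0086]
side front top x 321 [-0.0122 -0.0058  0.0022]
side 0.134 [(55, 57, 57), (55, 58, 56), (61, 64, 63), (66, 69, 69), (73, 75, 77), (75, 77, 79), (75, 78, 78), (75, 77, 78), (76, 79, 79), (92, 95, 95), (127, 129, 131), (148, 151, 154), (152, 155, 159), (151, 154, 159), (154, 157, 160), (119, 124, 125), (65, 71, 69), (52, 64, 58), (48, 65, 56), (48, 68, 57), (54, 79, 64), (68, 101, 81), (79, 120, 96), (80, 121, 96), (79, 120, 96), (79, 119, 95), (80, 120, 95), (80, 120, 95), (78, 119, 95), (78, 118, 95)]
side 0.15 [(77, 79, 79), (77, 79, 79), (77, 79, 79), (77, 78, 80), (81, 83, 84), (106, 110, 110), (144, 148, 151), (154, 157, 161), (154, 157, 162), (154, 158, 161), (127, 129, 132), (85, 89, 89), (55, 64, 61), (49, 64, 56), (49, 68, 57), (51, 73, 61), (66, 98, 80), (78, 117, 94), (82, 124, 99), (80, 122, 98), (79, 121, 97), (80, 119, 96), (80, 120, 96), (
[... 491 characters left out ...]
, 95), (85, 125, 99), (96, 154, 118), (105, 169, 130), (104, 170, 131), (106, 172, 130), (105, 170, 128), (103, 168, 127), (103, 167, 126), (103, 165, 125), (102, 164, 125), (101, 164, 124), (101, 164, 124)]
top 0.15 [(80, 80, 81), (80, 79, 81), (80, 80, 82), (80, 80, 81), (82, 83, 82), (83, 84, 83), (83, 84, 84), (88, 88, 89), (119, 120, 121), (189, 191, 193), (217, 218, 220), (224, 225, 227), (224, 224, 226), (213, 213, 215), (165, 166, 166), (102, 114, 105), (87, 123, 99), (94, 151, 116), (103, 168, 129), (104, 170, 130), (106, 172, 131), (105, 170, 129), (103, 168, 127), (103, 166, 126), (102, 165, 125), (101, 163, 124), (100, 163, 124), (100, 164, 124), (101, 165, 125), (101, 166, 125)]
```

The drawer front's 12 mm panel spans x ≈ −11…+1 mm and the cabinet face lies at 0. So the overlay front sits against the face and the drawer is shut to within measuring error. The arm stands clear, so I hand in.

```bash
python3 -c "
from rig import env
s=env.observe(); print(s['clock'],s['ft_force']); env.job_done()"
```

```text
35.2 [ 0.47285747 -0.5845469   0.95317302]
the job is handed in; nothing more can be done
```

I carried out the whole task and handed it in at 35.2 s, but I could not confirm the plate's final pose because the shut cabinet hides it.

- **Leaning on the rest:** I lifted the plate off the pins by its handle and let it tip onto the sloped rest. Depth showed it lying in the 45° face at the foot, with the gripper well clear.
- **Into the slot:** I caged its upper edge, swung it upright about the lip, gripped it flat and lowered it into the slot until I felt the floor (wrist z force from −4 to +6 N). After letting go it was about 3 mm off centre with a lean of about 3°.
- **Shutting the drawer:** I pushed slowly at about 3.3 N. With the drawer about two-thirds open, the plate was still standing, unchanged.
- **Last checks:** After I backed off, the front's 12 mm panel spanned −11 to +1 mm about the cabinet face. I read that as fully shut against the face. The arm was clear of everything, with wrist force about 1 N.

**What I did not check or what went less smoothly:**
- My last look at the plate was at about 140 mm by the front's outer face, before it went inside.
- At the end stop the fingertips pressed on the drawer front with about 42 N before I backed off.
- I had first assumed the shut front would be flush with the cabinet face. The measurement shows it overlays the face, so the real starting opening was about 0.178 m, not 0.19 m.
- I did not measure the loose tools and parts again at the end. Nothing in the path or forces suggests they were touched.

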